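# Let the spent cell into the battery return box

### The arm

A 6-joint arm with a two-finger parallel gripper is mounted at the origin on the work surface. World frame = base frame: x ahead of the robot, y to its left, z up, the work surface at z = 0. Lengths are in m, angles in degrees, forces in N, time in s.
With the tool pointing down it reaches from about 0.375 to 0.9 m from the base axis. Payload 3.1 kg.
Tool frame: the origin (TCP) lies at the very end of the fingers, on their centre line; the grasp point (between the pads) lies 19 mm behind it; z points along the fingers, y is the line along which they close (so a half turn about z gives the same grasp; the last joint's range is limited). The gripper opens to 87 mm and grips with 3 to 60 N. Pads are 19 mm wide; open, the fingers measure 117 mm over their backs; the gripper's body (75 mm by 190 mm) begins 51 mm behind the grasp point.
Start: joints at [60.991, 30.224, 82.088, -0, 67.689, -10.227], TCP at [0.201, 0.592, 0.19] pointing down, gripper open.
Joint ranges: [-176.69, 176.69], [-43.24, 126.21], [12.49, 139.97], [-82, 262], [0, 151.66], [-163.58, 163.58]. Speed limits (degrees/s): [159.86, 159.86, 180, 180, 180, 180].

### API

Orientations are given as a 3x3 rotation matrix whose columns are the frame's x, y, z axes.
In Python, from rig import readout, cams, bot gives the robot as it stands.
- The arm moves only by the shell command python3 -m inch 'ROWS'. ROWS is JSON, a list of rows, each a list of 5 numbers: the shift along the world's x, y, z in cm, then the turn about the world's z in degrees, then the finger opening in cm, from 0 to 8.7. In form: [[dx, dy, dz, twist, fingers], ...]. A call has 1 to 10 rows; each row is the pose to reach, as a shift and turn from the pose commanded when the call began; what a row does not reach only later rows make up. A row lasts 1/12 s, in which the tool goes at most 41.7 mm and 7.16 degrees, less where a joint would pass 70% of its speed; a pose out of reach is approached as far as the arm can. A call with a gripper value outside its range is refused whole. The fingers move at their own pace and stop on an object; the grip force is fixed at half the most. Time passes only in rows, so rows that repeat a pose let the fingers close. It gives the time, the measured TCP pose, the force, the opening and the grip force at its end, in the units of the state.
- readout.read_state(): the state, without advancing time (a new reading comes with each control period).
- cams.capture(name): name is "side" or "top"; returns a dict with "image" (480x640x3 uint8, blue, green, red), "intrinsics" (3x3 intrinsics, pixels), "xyz" and "rotation" of the camera in the world. Camera axes: x right, y down, z forward; pixel columns grow to the right and rows downward; lengths in m; the calibration is good to about 2 mm. A picture is of the moment at which its call begins. There is no depth.
- bot.hand_in(): hands the job in; it is judged then, once.
The state is a dict: "time_s": time; "joint_positions": joint angles; "qvel": joint speeds; "tau": joint torques, N m; "position": TCP position; "tcp_rot": TCP orientation; "force": force on the tool from outside, world axes, zero at the start; "moment": the same for the moment, N m; "opening": opening from 0.0 (shut) to 1.0 (fully open); "grasp_force": force on a finger pad.
Only numpy, scipy, OpenCV 4.12 (cv2) and the standard library are available. Lean on these libraries where they do the work, as an engineer would, in place of code of your own. Each camera call takes 0.05 s, during which the arm holds its last target. There are 200 camera calls.

### The job

A spent battery cell is waiting on the chute of one of the two steel battery return boxes. Press down that box's lever pad and hold it so that the lid lifts and the cell rolls in by itself, then ease the lever back up so the lid closes fully without slamming, and let go. Do not touch or pick up the cell, and leave the other box and everything else on the bench alone.

Things in the scene. Friction and masses are not known exactly. Their poses are not given: they have to be found in the camera images.
- cell: the spent battery cell, a plain black cylinder with bare steel ends, 34 mm diameter x 61 mm, 0.14 kg; it lies on the chute of box a against the skirt of the shut lid, its axis along the box's y. Origin at its centre, its own y along the axis. It rolls by itself into the box within about 1 s once the lid is well open (half its travel or more).
- box_a: fixed grey steel battery box a (spent cell waiting on its chute), 160 (x) x 120 (y) mm, lid top 157 mm high, walls and floor 4 mm; chute at the front (-x), 78 mm wide, to x = -0.155 m, 146 mm high. Lid hinged at the back; its front edge rises to 290 mm. Origin: centre of underside; x from chute to lid hinge, y left, z up. Boxes may swap left and right.
- lid_a (a joint): hinge angle of the lid of box a: 0 = fully shut, grows as the front edge rises, 0.92 rad = fully open. Linked to the lever: lid angle = 2.2 x lever angle. It falls shut hard if the lever is let go; closing faster than 2 rad/s anywhere (pad rising at about 130 mm/s) counts as a slam.
- lever_a (a joint): angle of the lever of box a: 0 = up (lid shut), grows as the pad is pressed down, stop at 0.42 rad. Returned by the lid's weight and a spring; pressing takes about 4 to 8 N at the pad throughout.
- pad_a (a point): black press pad on the lever of box a, flat, 38 (x) x 42 (y) x 8 mm; the point is the centre of its top face, at (-0.170, -0.090, 0.162) m in the box frame when up, about 57 mm lower when fully down. It moves on an arc of radius 144 mm about the pivot; its top slopes about 0.2 rad, higher at the front, when up, and the other way when down.
- pivot_a (a point): pivot point of the lever of box a on its right (-y) side wall, at (-0.030, -0.062, 0.130) m in the box frame; the lever turns about the box's y axis.
- box_b: fixed grey steel battery box b (same shape, chute empty, leave alone), 160 (x) x 120 (y) mm, lid top 157 mm high, walls and floor 4 mm; chute at the front (-x), 78 mm wide, to x = -0.155 m, 146 mm high. Lid hinged at the back; its front edge rises to 290 mm. Origin: centre of underside; x from chute to lid hinge, y left, z up. Boxes may swap left and right.
- lid_b (a joint): hinge angle of the lid of box b: 0 = fully shut, grows as the front edge rises, 0.92 rad = fully open. Linked to the lever: lid angle = 2.2 x lever angle. It falls shut hard if the lever is let go; closing faster than 2 rad/s anywhere (pad rising at about 130 mm/s) counts as a slam.
- lever_b (a joint): angle of the lever of box b: 0 = up (lid shut), grows as the pad is pressed down, stop at 0.42 rad. Returned by the lid's weight and a spring; pressing takes about 4 to 8 N at the pad throughout.
- pad_b (a point): black press pad on the lever of box b, flat, 38 (x) x 42 (y) x 8 mm; the point is the centre of its top face, at (-0.170, -0.090, 0.162) m in the box frame when up, about 57 mm lower when fully down. It moves on an arc of radius 144 mm about the pivot; its top slopes about 0.2 rad, higher at the front, when up, and the other way when down.
- pivot_b (a point): pivot point of the lever of box b on its right (-y) side wall, at (-0.030, -0.062, 0.130) m in the box frame; the lever turns about the box's y axis.
- spare_cell: bystander: another cell, standing upright beside box a (left of it), 34 mm diameter x 61 mm high; origin under its centre
- tape: bystander: cardboard-coloured tape roll lying flat left of box b, 90 mm diameter x 48 mm; origin under its centre
- driver: bystander: screwdriver lying at the front of the bench; origin near its middle
- mug: bystander: white mug, 80 mm diameter x 95 mm, on the left; origin under its centre
- carton: bystander: carton 120 x 160 x 70 mm at the front left; origin under its centre
- spray: bystander: white bottle, 60 mm diameter x 170 mm, front left; origin under its centre
- scanner: bystander: black hand unit 70 x 110 x 35 mm, on the right; origin under its centre
Not all that is in view belongs to the job. What is shaped like the cell but blue is not meant.

How it is judged:
By the outcome, as a careful person would: the job done as asked, in the order asked, and still so for the second after the job is handed in, with the robot touching nothing.
It also fails if it takes over 42 s, if anything falls off the work surface, if the arm or the gripper's body presses on something with over 40 N, if the wrist force passes 120 N, or if a joint passes its speed limit or range.

## Working session

There is one attempt and no reset: what is moved stays moved. The work goes in short steps, Python scripts to look and compute and a shell command to move; the robot and the scene stay as the last step left them, time stands still between calls to the robot, and variables do not carry over. Pictures are saved under pics/ and viewed, at most 10 in all, crops included, and the job is handed in when it is done.

```bash
mkdir -p pics; cat > h.py <<'E'
import numpy as np, cv2
from rig import readout, cams, bot
def snap(n,f):
    c=cams.capture(n); cv2.imwrite('pics/'+f,c['image']); return c
def ray(c,u,v,z):
    K=np.array(c['intrinsics']);R=np.array(c['rotation']);o=np.array(c['xyz'])
    d=R@np.linalg.solve(K,[u,v,1]); return o+d*(z-o[2])/d[2]
def proj(c,p):
    q=np.array(c['rotation']).T@(np.array(p)-np.array(c['xyz'])); q=np.array(c['intrinsics'])@q; return q[:2]/q[2]
E
python3 - <<'E'
from h import *
for n in('top','side'):
    c=snap(n,n+'0.png'); print(n,c['xyz'],np.round(c['rotation'],3).tolist(),np.round(c['intrinsics'],1).tolist())
s=readout.read_state(); print(s['time_s'],s['position'],np.round(s['tcp_rot'],3).tolist(),s['opening'])
E
```

```text
top [0.16069204 0.01207233 1.82620189] [[0.044, -0.975, 0.216], [-0.999, -0.042, 0.012], [-0.003, -0.216, -0.976]] [[571.2, 0.0, 324.7], [0.0, 571.2, 240.4], [0.0, 0.0, 1.0]]
side [0.37819478 1.29194416 0.85169121] [[-0.993, -0.077, 0.094], [-0.12, 0.489, -0.864], [0.02, -0.869, -0.495]] [[566.8, 0.0, 318.1], [0.0, 566.8, 232.3], [0.0, 0.0, 1.0]]
0.1 [0.20085576 0.59109865 0.18869408] [[-0.947, 0.322, -0.001], [0.322, 0.947, -0.002], [0.0, -0.002, -1.0]] 1.0017727845074194
```

View pics/top0.png

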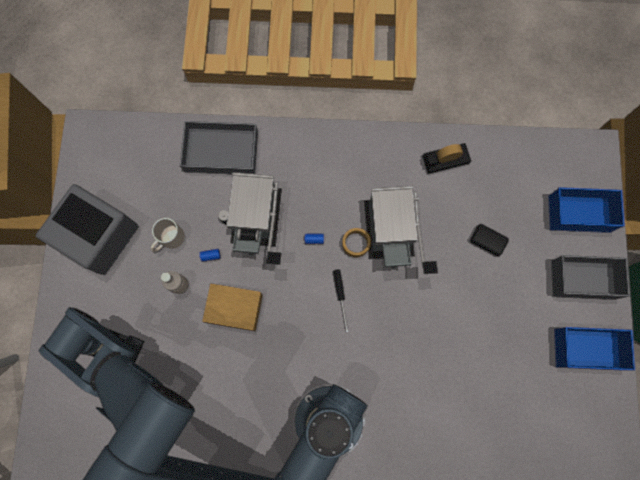

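View pics/side0.png

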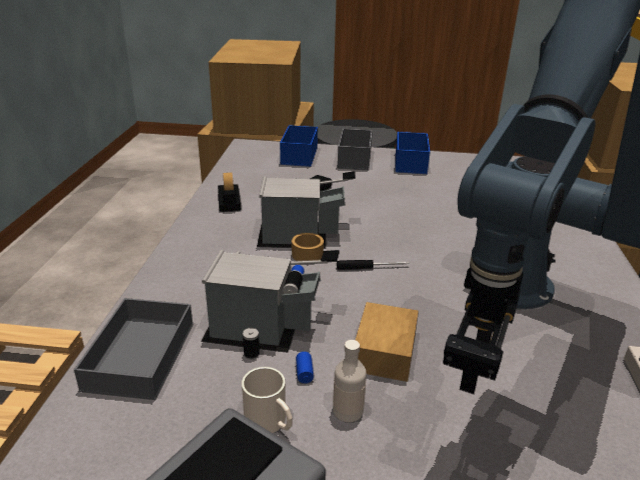

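The left image shows two boxes. The one at top px (250,210), side (250,295) has a dark cylinder on its chute at side (293,280) and the upright spare cell on its left. The one at top (395,220) has an empty chute, with the tape roll to its left. The first fits box a, and its pad is at top (274,258). The blue cylinders at top (210,255) and (313,239) are decoys. I'll confirm with a crop and measure.

```bash
python3 - <<'E'
from h import *
t=cams.capture('top'); s=cams.capture('side')
a=cv2.resize(t['image'][165:285,205:305],None,fx=4,fy=4,interpolation=cv2.INTER_CUBIC)
b=cv2.resize(s['image'][235:355,195:345],None,fx=4,fy=4,interpolation=cv2.INTER_CUBIC)[:, :600]
o=np.hstack([a,b])[:, :800]; o=cv2.resize(np.hstack([a,b]),(800,384)); cv2.imwrite('pics/crop.png',o)
g=t['image'].max(2); m=(g<45).astype(np.uint8); 
n,l,st,ce=cv2.connectedComponentsWithStats(m[245:270,262:290]); 
for i in range(1,n):
  if st[i,4]>15: print('pad',ce[i]+[262,245],st[i], ray(t,*(ce[i]+[262,245]),.162))
# lid light region
hsv=cv2.cvtColor(t['image'],cv2.COLOR_BGR2HSV); m=((g>140)&(hsv[...,1]<40)).astype(np.uint8)
n,l,st,ce=cv2.connectedComponentsWithStats(m[165:285,205:305])
for i in range(1,n):
  if st[i,4]>300:
    ys,xs=np.where(l==i); P=np.array([ray(t,x+205,y+165,.157)[:2] for x,y in zip(xs,ys)],np.float32)
    print('lid',st[i],cv2.minAreaRect(P), cv2.boxPoints(cv2.minAreaRect(P)).tolist())
E
```

```text
pad [273.35036496 257.77372263] [  5   7  14  12 137] [0.46977422 0.18257866 0.162     ]
lid [  14   11   54   53 2060] ((0.641340434551239, 0.2796522378921509), (0.14949844777584076, 0.1568046659231186), 87.5666732788086) [[0.5598351955413818, 0.20829913020133972], [0.7164984941482544, 0.20164170861244202], [0.7228456735610962, 0.35100534558296204], [0.5661823749542236, 0.35766276717185974]]
```

View pics/crop.png

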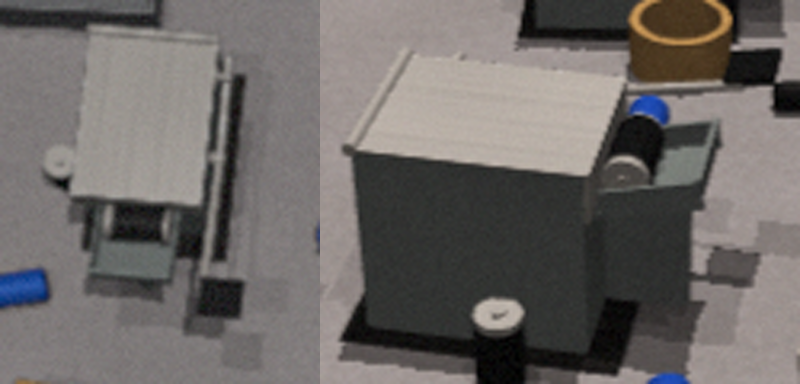

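Confirmed: the black cell with steel ends lies on the left box's chute (crop 137,222). The pad is at crop (220,297), about world (0.470, 0.183, 0.162), and box yaw is about -3°. I'll move above the pad with the fingers closed, twisting so the body stays clear of the cell.

```bash
python3 -m inch '[[0,0,4,0,0],[0,0,8,0,0],[3,-4,8,5,0],[6,-8,8,10,0],[9,-12,8,15,0],[12,-16,8,20,0],[15,-20,8,25,0],[18,-24,8,30,0],[20,-28,8,34,0],[22,-32,8,34,0]]' && python3 -m inch '[[2,-3,0,0,0],[4.7,-6,0,0,0],[4.7,-9,0,0,0],[4.7,-9,0,0,0],[4.7,-9,0,0,0],[4.7,-9,0,0,0],[4.7,-9,-3,0,0],[4.7,-9,-5,0,0],[4.7,-9,-6,0,0],[4.7,-9,-6,0,0]]'
python3 - <<'E'
from h import *
t=snap('top','t1.png'); s=snap('side','s1.png')
a=cv2.resize(t['image'][165:305,205:345],None,fx=2.8,fy=2.8)
b=cv2.resize(s['image'][195:335,195:335],None,fx=2.8,fy=2.8)
cv2.imwrite('pics/c1.png',np.hstack([a,b])); q=readout.read_state(); print(q['time_s'],q['position'],q['opening'],q['force'],np.round(q['tcp_rot'],2).tolist())
E
```

```text
time_s: 1.03
position: [0.3948, 0.3184, 0.2696]
tcp_rot: [[-0.964, -0.265, 0.001], [-0.265, 0.964, 0.0], [-0.001, 0.0, -1.0]]
force: [-0.1, 0.8, -0.6]
opening: 0.328
grasp_force: 0.0
time_s: 1.87
position: [0.4381, 0.2311, 0.2072]
tcp_rot: [[-0.964, -0.265, -0.006], [-0.265, 0.964, -0.001], [0.006, 0.0, -1.0]]
force: [-0.1, 0.7, 0.8]
opening: 0.005
grasp_force: 0.0
1.9667 [0.44037305 0.23136312 0.20957606] 0.006703493269284288 [-0.29030656  0.3037088   0.32916254] [[-0.96, -0.26, -0.0], [-0.26, 0.96, 0.0], [0.0, 0.0, -1.0]]
```

View pics/c1.png

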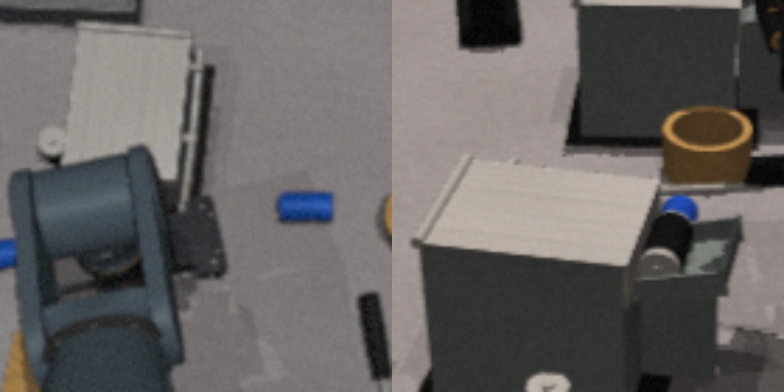

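The side crop shows the cell still on the chute (660,245) and the lid shut. The arm is short of the pad by about (2.8, -5) cm, so I'll finish the approach.

```bash
python3 -m inch '[[1.4,-2.5,0,0,0],[2.8,-5,0,0,0],[2.8,-5,0,0,0],[2.8,-5,0,0,0],[2.8,-5,0,0,0],[2.8,-5,-1,0,0],[2.8,-5,-2,0,0],[2.8,-5,-3,0,0],[2.8,-5,-3,0,0],[2.8,-5,-3,0,0]]'
python3 - <<'E'
from h import *
t=snap('top','t2.png'); s=snap('side','s2.png')
a=cv2.resize(t['image'][165:305,205:345],None,fx=2.8,fy=2.8)
b=cv2.resize(s['image'][185:325,235:375],None,fx=2.8,fy=2.8)
cv2.imwrite('pics/c2.png',np.hstack([a,b])); q=readout.read_state(); print(q['position'],proj(s,q['position']),proj(s,[.47,.1826,.162]))
E
```

```text
time_s: 2.8
position: [0.4681, 0.181, 0.1796]
tcp_rot: [[-0.965, -0.264, -0.001], [-0.264, 0.965, 0.0], [0.001, 0.0, -1.0]]
force: [0.9, 0.6, -0.6]
opening: -0.0
grasp_force: 0.0
[0.46898478 0.18078255 0.18025798] [330.85443592 246.47986215] [330.09046416 253.62130459]
```

View pics/c2.png

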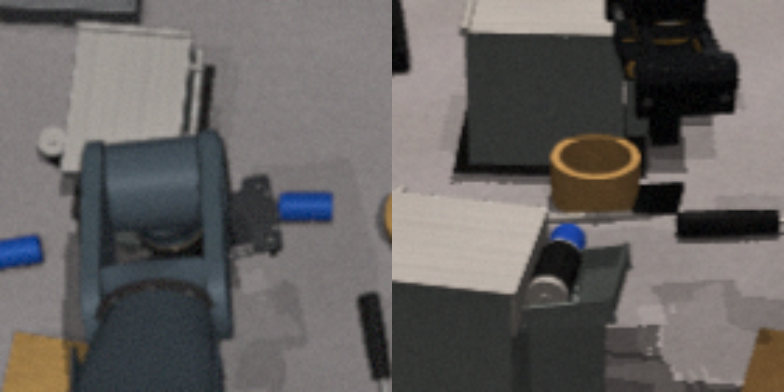

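```bash
python3 - <<'E'
import cv2
i=cv2.imread('pics/s2.png').max(2); print(i[225:265,322:342:2])
E
```

```text
[[ 16   4   0   7   8  11   7   5  11   9]
 [ 23  12  11   7   3   4  10   9  27  40]
 [ 39  35  27   8   9   5   4   9  61  91]
 [ 50  48  37   0   5   7  11   9  61  86]
 [ 46  48  36   0   7   9   0  10  62  78]
 [ 49  50  35  10   2  12   9   9  95 134]
 [ 45  52  32   7   4   5   0  10 102 138]
 [ 53  49  26   7   5   4  11   9  99 140]
 [ 38  29  37  11   9   6   0   8  90 135]
 [ 12  11  36   7   9   7  13  11  61 138]
 [  8  10  39   6   9   3  11   4  65 135]
 [ 15  11  37  14  11  18  22  27  64 133]
 [ 63  13  46  40  40  45  55  65  65 132]
 [149  15  55  64  61  64  66  62  65 133]
 [168  11  57  64  64  68  68  68  68 135]
 [192  12  56  68  68  65  69  65  68 133]
 [193  13  56  79  71  70  69  71  66 138]
 [178  16  59  89  89  91  88  86  83 156]
 [155  15  57  87  90  91  87  88  85 157]
 [112  11  55  89  90  91  89  94  92 157]
 [ 66  24  69  91  91  89  90  90  89 122]
 [ 63  25  93 105 103 106 103 104 105 132]
 [ 68  24 142 155 162 160 160 161 163 158]
 [ 62  69 138 161 161 160 160 165 166 162]
 [ 69 161 155 154 152 152 149 147 151 161]
 [ 69 149 134 107  95  71  57  37  52 160]
 [ 56   2   6   7  14   4   2  11  25 159]
 [ 62   8  12  10  11  13  14  12  23 160]
 [ 54   9   7   9   8   8   7   7  35 161]
 [ 49  11  11   8   9   7  11   9  75 160]
 [ 35   8  15   6   6   5   6   5  98 156]
 [ 20  13  10   7   9   8  13  11 101 153]
 [ 12   7  14  11  11   8   8  17 106 156]
 [ 11  13  13  11   2   9  10   9 137 162]
 [ 18  13  15  12   7   6  11  12 161 150]
 [ 17  16  13  12  12   9  12  23 134  77]
 [ 57  53  45  40  45  60  60  45  29  34]
 [ 88  83  77 112 128 163 155 116  25  34]
 [109 118 116 157 162 161 157  80  15  20]
 [162 159 158 159 158 156 162  88  14  16]]
```

The finger column ends in a grey tip at side row 246, as projected. The pad is directly below at rows 251-260. Now pressing.

```bash
python3 -m inch '[[0,0,-0.8,0,0],[0,0,-1.6,0,0],[0,0,-2.2,0,0],[0,0,-2.8,0,0],[0,0,-3.4,0,0],[0,0,-4,0,0],[0,0,-4.6,0,0],[0,0,-5.2,0,0],[0,0,-5.8,0,0],[0,0,-6.4,0,0]]' && python3 -m inch '[[0,0,-0.4,0,0],[0,0,-0.4,0,0],[0,0,-0.4,0,0],[0,0,-0.4,0,0],[0,0,-0.4,0,0],[0,0,-0.4,0,0],[0,0,-0.4,0,0],[0,0,-0.4,0,0],[0,0,-0.4,0,0],[0,0,-0.4,0,0]]'
python3 - <<'E'
from h import *
t=snap('top','t3.png'); s=snap('side','s3.png')
a=cv2.resize(t['image'][165:305,205:345],None,fx=2.8,fy=2.8)
b=cv2.resize(s['image'][185:325,195:335],None,fx=2.8,fy=2.8)
cv2.imwrite('pics/c3.png',np.hstack([a,b])); print(readout.read_state()['position'])
E
```

```text
time_s: 3.73
position: [0.4668, 0.1801, 0.1153]
tcp_rot: [[-0.965, -0.262, -0.004], [-0.262, 0.965, -0.0], [0.004, 0.001, -1.0]]
force: [-4.2, 1.3, 7.9]
opening: 0.006
grasp_force: 3.3
time_s: 4.57
position: [0.4664, 0.1801, 0.1116]
tcp_rot: [[-0.965, -0.263, -0.005], [-0.263, 0.965, -0.0], [0.005, 0.001, -1.0]]
force: [-4.9, 0.1, 7.0]
opening: 0.004
grasp_force: 3.2
[0.46641662 0.18009296 0.11159475]
```

View pics/c3.png

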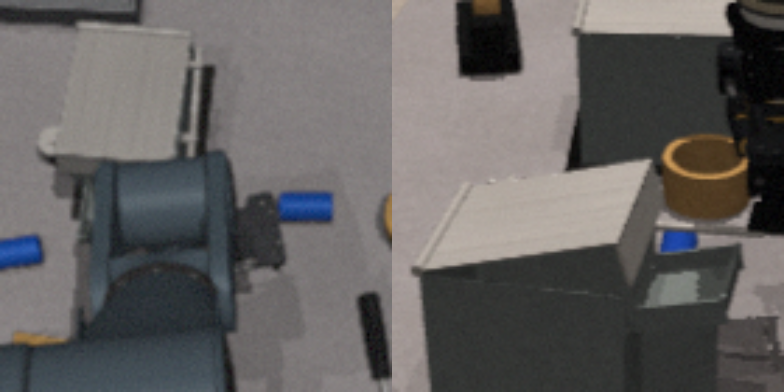

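```bash
python3 -m inch '[[0,0,0,0,0]]' | head -1; python3 - <<'E'
from h import *
s=cams.capture('side'); y=np.radians(-3); R=np.array([[np.cos(y),-np.sin(y)],[np.sin(y),np.cos(y)]])
o=np.array([.47,.1826])-R@[-.17,-.09]; print('origin',o)
for a in (0,.2,.4,.6,.8,.92):
    L=.16; x=.08-L*np.cos(a); z=.157+L*np.sin(a)
    for yy in(.06,-.06):
        p=o+R@[x,yy]; print(a,yy,round(z,3),(proj(s,[*p,z])-[195,185])*2.8+[392,0])
for zz in(.162,.14,.105): print('padnear',(proj(s,[.47,.2036,zz])-[195,185])*2.8+[392,0])
cv2.imwrite('pics/c4.png',cv2.resize(s['image'][200:320,240:390],None,fx=5,fy=5,interpolation=cv2.INTER_CUBIC))
E
```

```text
time_s: 4.75
origin [0.64447726 0.26357955]
0 0.06 0.157 [621.38084794 287.97032128]
0 -0.06 0.157 [655.68576254 204.49000811]
0.2 0.06 0.189 [616.52044372 252.38736976]
0.2 -0.06 0.189 [651.62457243 170.76771519]
0.4 0.06 0.219 [603.27338071 216.39211886]
0.4 -0.06 0.219 [639.83411399 136.80556845]
0.6 0.06 0.247 [581.94055355 181.59402887]
0.6 -0.06 0.247 [620.5901568  104.11348819]
0.8 0.06 0.272 [553.26556166 149.64312653]
0.8 -0.06 0.272 [594.56699735  74.22532672]
0.92 0.06 0.284 [533.01090987 132.50360634]
0.92 -0.06 0.284 [576.12770969  58.25146755]
padnear [767.63502992 205.62152613]
padnear [766.83500285 228.32261074]
padnear [765.58947168 263.6650504 ]
```

View pics/c4.png

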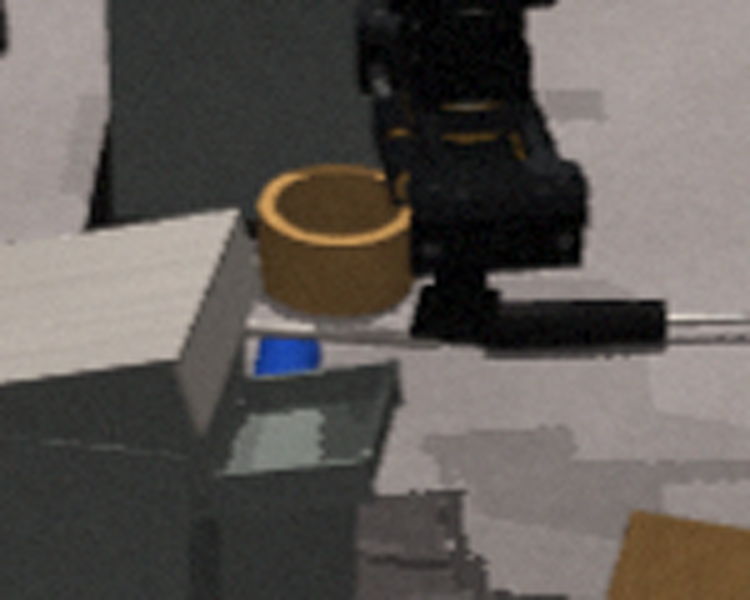

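The lid is only about 0.28 rad open (near front corner at c4 (180,360)) and the cell has left its resting place. The reported tip height doesn't match the picture, so I'll overlay projected points.

```bash
python3 - <<'E'
from h import *
c=cams.capture('side'); q=readout.read_state(); print(q['position'],q['force'],q['moment'])
def crop(f,P,x0,y0,w=100,h=120,k=4):
    i=f[y0:y0+h,x0:x0+w]; i=np.clip(i.astype(float)*2.2,0,255).astype(np.uint8); i=cv2.resize(i,None,fx=k,fy=k,interpolation=cv2.INTER_CUBIC)
    for p,col in P:
        u=(proj(c,p)-[x0,y0])*k; cv2.circle(i,tuple(int(v) for v in u),3,col,-1)
    return i
R0=np.array([[-0.947,.322],[.322,.947]]); T0=[.2009,.5911,.1887]
A=crop(cv2.imread('pics/side0.png'),[(T0,(0,0,255)),([T0[0]+.014,T0[1]+.041,.1887],(0,255,0)),([T0[0]-.014,T0[1]-.041,.1887],(0,255,0))],420,300)
p=q['position']
B=crop(c['image'],[(p,(0,0,255)),([p[0]-.004,p[1]+.015,p[2]],(0,255,0)),([.47,.1826,.162],(255,0,0))],290,190)
cv2.imwrite('pics/c5.png',np.hstack([A,B]))
E
```

```text
[0.46642107 0.1800832  0.11157437] [-3.97368747  0.52338132  6.55020263] [0.10421646 0.89835253 0.03942814]
```

View pics/c5.png

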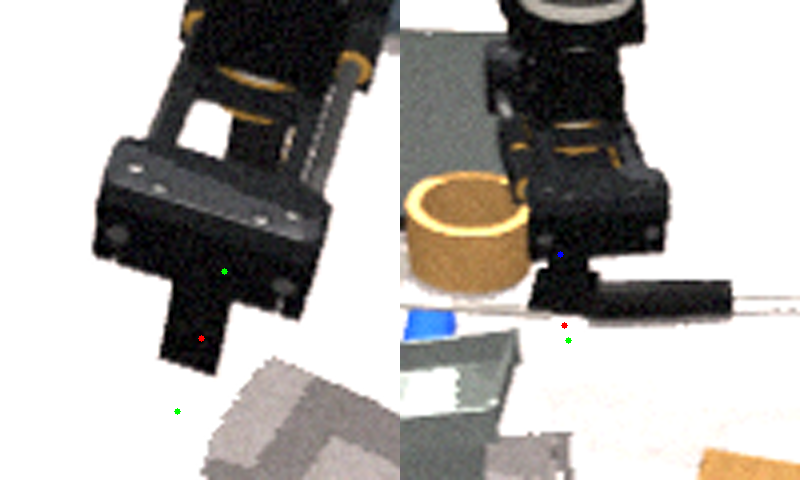

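```bash
python3 - <<'E'
from h import *
t=cams.capture('top')
for u in((275,193),(285,262),(280,228)):
  print([np.round(ray(t,u[0]/2.8+205,u[1]/2.8+165,z)[:2],3).tolist() for z in(.18,.21,.24)])
p=np.array([.4664,.1801]);yv=np.array([-.263,.965]);xv=np.array([.965,.263])
for s in(-1,0,1): print(p-.095*yv+s*.0375*xv)
E
```

```text
[[0.542, 0.097], [0.535, 0.095], [0.528, 0.094]]
[[0.468, 0.083], [0.463, 0.081], [0.457, 0.08]]
[[0.504, 0.09], [0.498, 0.088], [0.492, 0.087]]
[0.4551975 0.0785625]
[0.491385 0.088425]
[0.5275725 0.0982875]
```

XY agrees with the top view. The tip simply sits about 25-30 mm higher than reported. I'll twist a little more so the body clears the chute rim, then press further.

```bash
python3 -m inch '[[0,0,0,5,0],[0,0,0,10,0],[0,0,0,15,0],[0,0,-0.4,15,0],[0,0,-0.8,15,0],[0,0,-1.2,15,0],[0,0,-1.6,15,0],[0,0,-1.6,15,0]]' && python3 -m inch '[[0,0,-0.4,0,0],[0,0,-0.8,0,0],[0,0,-1.2,0,0],[0,0,-1.2,0,0]]'
python3 - <<'E'
from h import *
s=snap('side','s6.png'); t=snap('top','t6.png'); print(readout.read_state()['force'])
a=cv2.resize(t['image'][165:305,205:345],None,fx=2.8,fy=2.8)
b=cv2.resize(s['image'][185:325,235:375],None,fx=2.8,fy=2.8)
cv2.imwrite('pics/c6.png',np.hstack([a,b]))
E
```

```text
time_s: 5.57
position: [0.468, 0.1807, 0.0954]
tcp_rot: [[-0.864, -0.503, -0.001], [-0.503, 0.864, 0.001], [0.001, 0.002, -1.0]]
force: [-2.5, 2.8, 7.0]
opening: 0.004
grasp_force: 3.6
time_s: 5.9
position: [0.4688, 0.1807, 0.0836]
tcp_rot: [[-0.864, -0.503, 0.0], [-0.503, 0.864, 0.001], [-0.001, 0.001, -1.0]]
force: [-1.6, 1.6, 7.5]
opening: 0.004
grasp_force: 3.3
[-3.11096937  2.74363808  6.57468284]
```

View pics/c6.png

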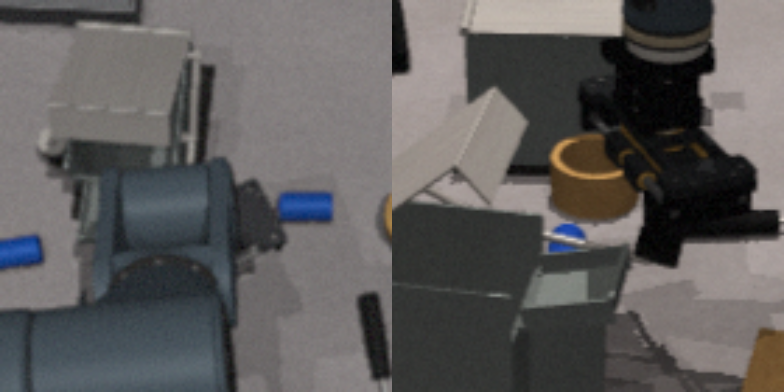

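Lid now about 0.68 rad open (corner at crop (455,168)) and the chute is empty. Hold, then ease up at about 30 mm/s.

```bash
for k in 1 2; do python3 -m inch '[[0,0,0,0,0],[0,0,0,0,0],[0,0,0,0,0],[0,0,0,0,0],[0,0,0,0,0],[0,0,0,0,0],[0,0,0,0,0],[0,0,0,0,0],[0,0,0,0,0],[0,0,0,0,0]]'|grep -E 'time|force'; done
python3 -m inch '[[0,0,0.2,0,0],[0,0,0.4,0,0],[0,0,0.6,0,0],[0,0,0.8,0,0],[0,0,1.0,0,0],[0,0,1.2,0,0],[0,0,1.4,0,0],[0,0,1.6,0,0],[0,0,1.8,0,0],[0,0,2.0,0,0]]'
python3 -m inch '[[0,0,0.2,0,0],[0,0,0.4,0,0],[0,0,0.6,0,0],[0,0,0.8,0,0],[0,0,1.0,0,0],[0,0,1.2,0,0],[0,0,1.4,0,0],[0,0,1.6,0,0],[0,0,1.8,0,0],[0,0,2.0,0,0]]'
python3 -m inch '[[0,0,0.2,0,0],[0,0,0.4,0,0],[0,0,0.6,0,0],[0,0,0.8,0,0],[0,0,1.0,0,0],[0,0,1.2,0,0],[0,0,1.4,0,0],[0,0,1.6,0,0],[0,0,1.8,0,0],[0,0,2.0,0,0]]'
```

```text
time_s: 6.83
force: [-2.8, 2.7, 6.2]
grasp_force: 3.4
time_s: 7.67
force: [-2.7, 2.4, 5.2]
grasp_force: 3.4
time_s: 8.5
position: [0.4682, 0.1807, 0.1042]
tcp_rot: [[-0.864, -0.503, -0.001], [-0.503, 0.864, 0.001], [0.0, 0.001, -1.0]]
force: [-2.7, 1.5, 6.6]
opening: 0.003
grasp_force: 3.2
time_s: 9.33
position: [0.4707, 0.1805, 0.1247]
tcp_rot: [[-0.864, -0.503, 0.004], [-0.503, 0.864, 0.001], [-0.004, -0.001, -1.0]]
force: [-0.0, 1.3, 5.7]
opening: 0.005
grasp_force: 3.0
time_s: 10.17
position: [0.4686, 0.18, 0.1436]
tcp_rot: [[-0.864, -0.503, -0.0], [-0.503, 0.864, -0.0], [0.0, 0.0, -1.0]]
force: [0.3, 0.2, -0.5]
opening: 0.006
grasp_force: 0.0
```

Force has gone to zero, so the pad is up. Retreat upward and check.

```bash
python3 -m inch '[[0,0,0.5,0,0],[0,0,1.5,0,0],[0,0,3,0,0],[0,0,5,0,0],[0,0,7,0,0],[0,0,9,0,0],[-2,0,10,0,0],[-5,0,10,0,0],[-7,0,10,0,0],[-7,0,10,0,0]]'; python3 -m inch '[[0,0,0,0,0],[0,0,0,0,0],[0,0,0,0,0],[0,0,0,0,0]]'|grep -E 'time|pos|force'
python3 - <<'E'
from h import *
t=snap('top','t7.png'); s=snap('side','s7.png')
a=cv2.resize(t['image'][165:305,205:345],None,fx=2.8,fy=2.8)
b=cv2.resize(s['image'][215:355,195:335],None,fx=2.8,fy=2.8)
cv2.imwrite('pics/c7.png',np.hstack([a,b]))
s0=cv2.imread('pics/side0.png'); d=cv2.absdiff(s0,s['image']).max(2)
print('lid diff', np.mean(d[255:300,210:285]), np.mean(d[300:340,210:285]), 'shut edge px',[proj(s,[x,y,.157]) for x,y in [(.567,.327)]])
E
```

```text
time_s: 11.0
position: [0.3936, 0.18, 0.2436]
tcp_rot: [[-0.864, -0.504, -0.004], [-0.504, 0.864, -0.0], [0.004, 0.002, -1.0]]
force: [-0.4, -0.3, 0.8]
opening: 0.003
grasp_force: 0.0
time_s: 11.33
position: [0.4, 0.1801, 0.2435]
force: [-0.5, -0.3, -0.5]
grasp_force: 0.0
lid diff 3.0242962962962965 3.476 shut edge px [array([277.32082804, 287.68987201])]
```

View pics/c7.png

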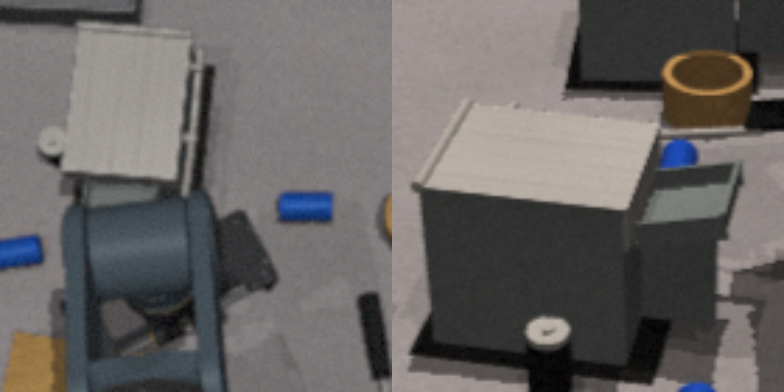

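The lid is shut (image matches the start to within noise), the chute is empty, the bystanders are in place and the tool is clear.

```bash
python3 -c "
from rig import bot; print(bot.hand_in())"
```

```text
the job is handed in; nothing more can be done
None
```

The cell is off box a's chute and in the box, judging by the pictures. I eased the lid shut at about 25 mm/s at the pad, left the arm touching nothing, and handed the job in at about 11.5 s; no verdict was returned.

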